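Load an unfired bottle onto the decorating wheel

ROBOT

A 6-joint arm with a two-finger parallel gripper is mounted at the origin on the work surface. World frame = base frame: x ahead of the robot, y to its left, z up, the work surface at z = 0. Lengths are in mm, angles in rad, forces in N, time in s.
With the tool pointing down it reaches from about 350 to 875 mm from the base axis. Payload 4.2 kg.
Tool frame: the origin (TCP) lies at the very end of the fingers, on their centre line; the grasp point (between the pads) lies 19 mm behind it; z points along the fingers, y is the line along which they close (so a half turn about z gives the same grasp; the last joint's range is limited). The gripper opens to 85 mm and grips with 20 to 120 N. Pads are 22 mm wide; open, the fingers measure 114 mm over their backs; the gripper's body (76 mm by 85 mm) begins 54 mm behind the grasp point. The pads swing forward as they close: fully open they stand 13 mm farther back than shut.
Start: joints at [1.532, 0.385, 0.008, 0, -1.194, -0.259], TCP at [183.354, 597.479, 231.312] pointing down, gripper open.
Joint ranges: [-3.14, 3.14], [-1.21, 2.06], [-1.07, 1.41], [-3.16, 2.05], [-2.99, -0.16], [-3.1, 3.1]. Speed limits (rad/s): [2.79, 2.79, 3.14, 3.14, 3.14, 3.14].

INTERFACE

Orientations are given as a unit quaternion [x, y, z, w].
In Python, from bench import arm gives the robot as it stands. The module is installed in compiled form; this text tells all that it offers.
- The arm moves only by the tool drive_tool, never from a script. Its argument "targets" is a list of rows, each a list of 5 numbers: the closure, from -1 (fully open) to 1 (shut), then the shift along the tool's x, y, z in mm, then the turn about the tool's z in degrees. In form: [[grip, tx, ty, tz, roll], ...]. A call has 1 to 12 rows; each row is the pose to reach, as a shift and turn from the pose commanded when the call began, along the tool's axes at that moment; what a row does not reach only later rows make up. A row lasts 1/10 s, in which the tool goes at most 50 mm and 8.59 degrees, less where a joint would pass 70% of its speed; a pose out of reach is approached as far as the arm can. A call with a gripper value outside its range is refused whole. The fingers move at their own pace and stop on an object; the grip force is fixed at half the most. Time passes only in rows, so rows that repeat a pose let the fingers close. It gives the time, the measured TCP pose, the force, the opening and the grip force at its end, in the units of the state.
- arm.read_state(): the state, without advancing time (a new reading comes with each control period).
- arm.get_image(name): name is "scene" or "top" or "wrist"; returns the picture (480x640x3 uint8, blue, green, red); there is no depth.
- arm.camera_params(name): a dict with "fov_y" (degrees; the focal length in pixels is half the picture's height over the tangent of half this angle, whatever the lens; pixels are square), "cx", "cy" (the principal point, pixels), "D" ([k1, k2, p1, p2, k3] as OpenCV has them; the pictures are not rectified), "rvec" (rotation vector, rad) and "tvec" (3), from world to camera coordinates, as OpenCV has them; the wrist camera has in their place "tool_from_camera" (4x4, takes a point from camera to tool coordinates, whose origin is the TCP and whose axes are the flange's). Camera axes: x right, y down, z forward; pixel columns grow to the right and rows downward; lengths in mm; the calibration is good to about 2 mm. A picture is of the moment at which its call begins: read the wrist's pose just before it. camera_params takes no time and is no camera call.
- arm.job_done(): hands the job in; it is judged then, once.
The state is a dict: "clock": time; "joints": joint angles; "joint_vel": joint speeds; "joint_efforts": joint torques, N m; "position": TCP position; "ee_rot": TCP orientation; "contact_force": force on the tool from outside, world axes, zero at the start; "wrist_torque": the same for the moment, N m; "gripper_width": finger opening in mm; "grasp_force": force on a finger pad.
Only numpy, scipy, OpenCV 4.12 (cv2) and the standard library are available. Lean on these libraries where they do the work, as an engineer would, in place of code of your own. Each camera call takes 0.05 s, during which the arm holds its last target. There are 200 camera calls.

TASK

Get the decorating wheel ready for the painter: swing the wooden hand rest right clear of the wheel, take the long-necked bottle off the ware board, and set it upright in the middle of the wheel. Its clay is unfired and crushes or chips easily, so grip it as lightly as you can, never tip it, and set it down softly rather than dropping it. When you have let go of it, swing the hand rest back until the bar's edge is about 3 cm from the bottle's belly, without touching the bottle, and leave the other pots where they are.

Things in the scene. Friction and masses are not known exactly. Their poses are not given: they have to be found in the camera images.
- bottle_mid (a point): Long-necked unfired clay bottle, grey-brown, loose, in one of three places on the ware board. Round, 165 mm tall, 0.25 to 0.45 kg; this point is on its axis, half-way up (82.5 mm above the foot), z along the axis. Foot 60 mm across, belly 76 mm across at 48 mm above the foot, straight neck 28 mm across from 110 mm above the foot to the top (a slight rim bead, 1.2 mm proud, 152 to 161 mm up).
- wheel_top (a point): Centre of the top face of the banding wheel's round aluminium head: 160 mm across, 12 mm thick, top 70 mm above the table, z up. The wheel is locked and does not turn. Two turned rings, 64 and 112 mm across, mark the centre. The stand with the wheel and hand-rest post is fixed, at a place and yaw that differ each time.
- rest (a joint): Swing of the hand rest about its upright pivot, rad, growing anticlockwise seen from above. 0: the bar lies across the wheel's axis, 140 mm from the pivot. Stops at -0.3 and 1.4; starts at -0.1 to 0.2. At 0.70 the bar is just off the wheel head; at 0.59 its edge is 30 mm from the belly of a centred bottle. Stays where it is left; takes about 1 N at the knob.
- rest_grip (a point): On the axis of the upright wooden knob near the free end of the hand rest, 148 mm above the table, 220 mm from the pivot axis. Knob 18 mm across, its top 165 mm above the table. Turns with the bar: +y along the bar to the pivot, +x the way it moves as the joint grows. Bar: pale wood, 20 mm wide, 16 mm thick, upper face 122 mm above the table, running 15 mm past the knob.
- rest_hinge (a point): On the axis of the hand rest's upright pivot, at the bar's mid-height, 114 mm above the table; fixed.
- board: Ware board, a wooden plank 130 x 420 x 20 mm, fixed; origin at the centre of its underside, y along its length. The three pots stand on it, at its middle and 135 mm to either side.
- jar: Squat clay jar, 92 mm tall, 84 mm across, on the ware board; origin at the centre of its foot. To be left alone.
- beaker: Clay beaker, widening upwards, 110 mm tall, 68 mm across the top, on the ware board; origin at the centre of its foot. To be left alone.
- bottle: The same bottle, with its origin at the centre of its foot, z up its axis. The gripper must never load it with more than 70 N (the sum of both fingers, so about 35 N of grip each), it must never be pressed on the wheel with more than 30 N, nor let fall more than about 5 mm.
- stand: The steel stand that carries the wheel and the pivot post: origin on the wheel's axis at table height, +y points to the pivot post.

How it is judged:
By the outcome, as a careful person would: the job done as asked, in the order asked, and still so for the second after the job is handed in, with the robot touching nothing.
It also fails if it takes over 72 s, if anything falls off the work surface, if the arm or the gripper's body presses on something with over 40 N, if the wrist force passes 120 N, or if a joint passes its speed limit or range.

## Working session

There is one attempt and no reset: what is moved stays moved. The work goes in short steps, Python scripts to look and compute and a tool call to move; the robot and the scene stay as the last step left them, time stands still between calls to the robot, and variables do not carry over. Pictures are saved under pics/ and viewed, at most 13 in all, crops included, and the job is handed in when it is done.

Besides the shell and the picture viewer there is one more tool, called as a command line: name --pt "numbers of a row" for each row, then --argument value for the rest. drive_tool: Moves the arm, as the interface text tells. Its arguments: {"type":"object","properties":{"targets":{"type":"array","items":{"type":"array","items":{"type":"number"}}}},"required":["targets"]}

```bash
mkdir -p pics; python3 - <<'E'
from bench import arm
import cv2
for n in("scene","top"):
    cv2.imwrite(f"pics/{n}0.png",arm.get_image(n)); print(n,arm.camera_params(n))
print(arm.camera_params("wrist"));s=arm.read_state();print(s)
E
```

```text
scene {'fov_y': 53.37719544227142, 'cx': 324.5251998175685, 'cy': 237.25345807660017, 'D': array([0.00497941, 0.        , 0.        , 0.        , 0.        ]), 'rvec': array([ 2.38888035,  1.0542692 , -0.31633924]), 'tvec': array([-335.94891433, -286.98644797, 1177.31193793])}
top {'fov_y': 46.97113350999103, 'cx': 322.0812134165443, 'cy': 239.55255872234608, 'D': array([-0.02713367,  0.        ,  0.        ,  0.        ,  0.        ]), 'rvec': array([ 2.16910758, -2.10715255,  0.17033121]), 'tvec': array([ -41.54906516,  537.58767214, 1243.8513819 ])}
{'fov_y': 59.90232288283409, 'cx': 322.03718432930833, 'cy': 237.33826854844693, 'D': array([-0.04837173,  0.        ,  0.        ,  0.        ,  0.        ]), 'tool_from_camera': array([[-4.74287849e-04, -9.62011768e-01, -2.73007569e-01,
         6.90735961e+01],
       [ 9.99999668e-01, -6.37326759e-04,  5.08513928e-04,
         3.25383900e-01],
       [-6.63191412e-04, -2.73007237e-01,  9.62011751e-01,
        -1.41919695e+02],
       [ 0.00000000e+00,  0.00000000e+00,  0.00000000e+00,
         1.00000000e+00]])}
{'clock': 0.1, 'joints': array([ 1.53163302e+00,  3.85471926e-01,  6.80198659e-03, -4.54946455e-04,
       -1.19400317e+00, -2.58618888e-01]), 'joint_vel': array([-0.00035329,  0.0001808 ,  0.00340794,  0.00264623, -0.00025003,
       -0.00213993]), 'joint_efforts': array([-4.01299740e-04, -3.93316948e+01,  1.88930136e+01,  4.19799283e+00,
       -2.59422348e-03,  5.14001258e-06]), 'position': array([183.18976159, 597.01861775, 230.34813948]), 'ee_rot': array([ 9.88923276e-01, -1.48424488e-01, -1.07404639e-04,  9.55900490e-04]), 'contact_force': array([ 0.19792091, -0.86627151,  0.19906983]), 'wrist_torque': array([ 0.00825364, -0.00286782,  0.02028972]), 'grasp_force': 0.0, 'gripper_width': 85.22199253510952}
```

View pics/scene0.png

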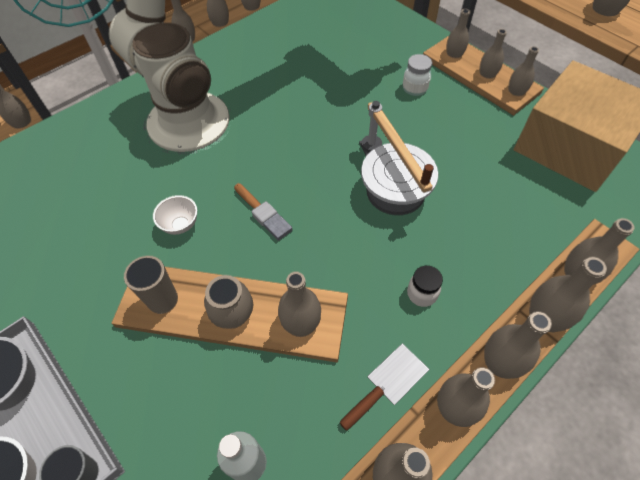

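View pics/top0.png

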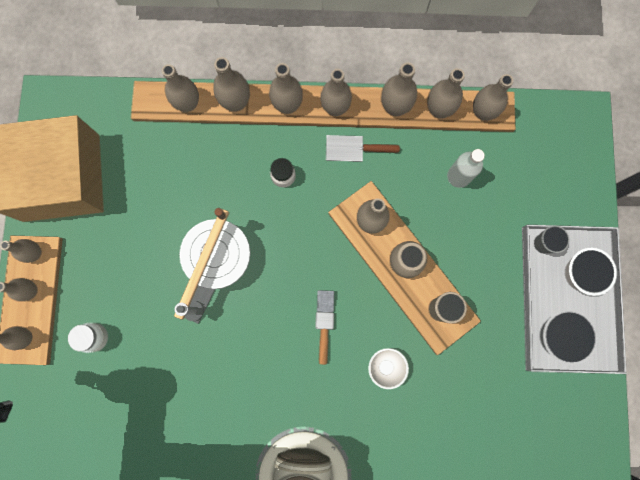

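The scene view shows the bottle at the board's end, its neck top at about (296,281), the wheel centre at (400,170), and the knob top at (428,168). In the top view the neck top is at (378,204), the wheel centre at (215,254), the knob at (221,214) and the pivot at (181,311).

```bash
cat > h.py <<'E'
from bench import arm
import cv2, numpy as np
from scipy.spatial.transform import Rotation as R
def ray(name,uv,st=None):
    p=arm.camera_params(name); f=240/np.tan(np.radians(p["fov_y"]/2))
    K=np.array([[f,0,p["cx"]],[0,f,p["cy"]],[0,0,1]])
    n=cv2.undistortPoints(np.array([[uv]],float),K,p["D"])[0,0]; d=np.array([n[0],n[1],1])
    if name=="wrist":
        T=p["tool_from_camera"]; Q=R.from_quat(st["ee_rot"]).as_matrix()
        return Q@T[:3,3]+st["position"], Q@T[:3,:3]@d
    M=cv2.Rodrigues(p["rvec"])[0]; return -M.T@p["tvec"], M.T@d
def atz(name,uv,z,st=None):
    o,d=ray(name,uv,st); return o+d*(z-o[2])/d[2]
def proj(name,X,st=None):
    p=arm.camera_params(name); f=240/np.tan(np.radians(p["fov_y"]/2))
    K=np.array([[f,0,p["cx"]],[0,f,p["cy"]],[0,0,1]]); X=np.atleast_2d(np.array(X,float))
    if name=="wrist":
        T=p["tool_from_camera"]; Q=R.from_quat(st["ee_rot"]).as_matrix()
        X=((X-st["position"])@Q-T[:3,3])@T[:3,:3]; return cv2.projectPoints(X,np.zeros(3),np.zeros(3),K,p["D"])[0][:,0]
    return cv2.projectPoints(X,p["rvec"],p["tvec"],K,p["D"])[0][:,0]
E
python3 - <<'E'
from h import *
np.set_printoptions(precision=1,suppress=True)
for n,z,a,b in (("wheel",70,(400,170),(215,254)),("neck",185,(296,281),(378,204)),("knob",165,(428,168),(221,214)),("pivot",130,(375,105),(181,311)),("beaker",130,(148,263),(452,306)),("jar",112,(226,290),(412,256))):
    print(n,atz("scene",a,z),atz("top",b,z))
s=arm.read_state();print(R.from_quat(s["ee_rot"]).as_matrix())
E
```

```text
wheel [495.3 217.7  70. ] [493.9 216.2  70. ]
neck [ 595.5 -143.8  185. ] [ 594.5 -141.1  185. ]
knob [573.8 190.9 165. ] [567.6 189.8 165. ]
pivot [366.4 267.5 130. ] [361.8 269.7 130. ]
beaker [ 375.3 -291.7  130. ] [ 389.1 -307.4  130. ]
jar [ 497.3 -220.8  112. ] [ 496.7 -224.5  112. ]
[[ 1.  -0.3 -0. ]
 [-0.3 -1.  -0. ]
 [ 0.   0.  -1. ]]
```

drive_tool --pt "0 395 242 -70 0" --pt "0 395 242 -70 0" --pt "0 395 242 -70 0" --pt "0 395 242 -70 0" --pt "0 395 242 -70 0" --pt "0 395 242 -70 0" --pt "0 395 242 -70 0" --pt "0 395 242 -70 0" --pt "0 395 242 -70 0" --pt "0 395 242 -70 0" --pt "0 395 242 -70 0" --pt "0 395 242 -70 0"

```text
clock: 1.3
position: [489.7, 249.9, 300.7]
ee_rot: [0.989, -0.149, -0.001, 0.0]
contact_force: [-0.8, -0.9, 0.5]
gripper_width: 42.9
grasp_force: 0.0
```

```bash
python3 - <<'E'
from h import *
s=arm.read_state(); im=arm.get_image("wrist"); cv2.imwrite("pics/w1.png",im)
print(s["position"],s["gripper_width"],s["ee_rot"],s["joint_vel"].round(3))
for X in ((494.5,217,70),(364.5,269,122),(569,190,165)): print(proj("wrist",X,s))
E
```

```text
[489.74662414 249.94379137 300.71672782] 42.8660765959339 [ 9.88853513e-01 -1.48890541e-01 -5.30842973e-04  2.33001024e-04] [ 0.03  -0.003 -0.005 -0.001 -0.     0.   ]
[[354.78628305 182.4967741 ]]
[[342.82015614 351.21628374]]
[[374.95954906  79.69825998]]
```

View pics/w1.png

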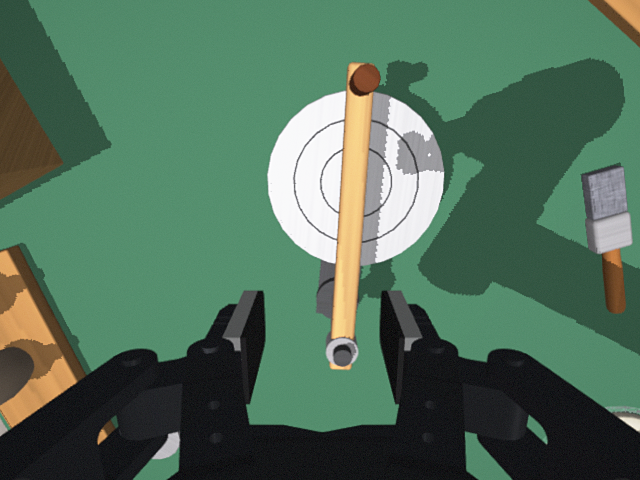

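The wrist view shows the wheel centre at about (356,181), the knob's top face at (367,76) and the pivot at (342,351). All are within a few pixels of prediction.

```bash
cat >> h.py <<'E'
def shift(target,deg=None,yl=None):  # target TCP; shift in tool axes of current pose; yl: wanted world angle of tool y line
    s=arm.read_state(); Q=R.from_quat(s["ee_rot"]).as_matrix(); d=Q.T@(np.array(target,float)-s["position"])
    a=np.degrees(np.arctan2(Q[1,1],Q[0,1]))
    roll=None if yl is None else -((yl-a+90)%180-90)
    return d.round(1), roll, a
E
python3 - <<'E'
from h import *
np.set_printoptions(precision=1,suppress=True)
s=arm.read_state(); s["position"]=np.array([489.75,249.94,300.72])
w=atz("wrist",(356,181),70,s);p=atz("wrist",(342,351),130,s);k=atz("wrist",(367,76),165,s)
print(w,p,k,np.linalg.norm((k-p)[:2]),np.linalg.norm((w-p)[:2]))
a=np.arctan2(*(k-p)[1::-1]);b=np.arctan2(*(w-p)[1::-1]);print(a,b,"rest",a-b)
print(shift((k[0],k[1],134),yl=np.degrees(a)-90))
E
```

```text
[495.5 215.6  70. ] [369.7 268.4 130. ] [572.7 194.3 165. ] 216.12037617860372 136.51553436183937
-0.35015824245409394 -0.39766211408883 rest 0.04750387163473607
(array([ 96.2,  29.2, 166.7]), np.float64(3.013501330694453), np.float64(-107.04908812364374))
```

drive_tool --pt "0 48 16 40 3" --pt "0 95 31 80 3" --pt "0 95 31 100 3" --pt "0 95 31 115 3" --pt "0 95 31 140 3" --pt "0 95 31 167 3" --pt "0 95 31 167 3" --pt "0 95 31 167 3" --pt "0.35 95 31 167 3" --pt "0.35 95 31 167 3" --pt "0.35 95 31 167 3" --pt "0.35 95 31 167 3"

```text
clock: 2.55
position: [571.9, 192.9, 135.1]
ee_rot: [0.985, -0.174, 0.0, -0.0]
contact_force: [-1.0, -0.2, 0.8]
gripper_width: 27.7
grasp_force: 0.0
```

```bash
python3 - <<'E'
from h import *
s=arm.read_state(); im=arm.get_image("wrist"); cv2.imwrite("pics/w2.png",im)
print(s["position"],s["gripper_width"],s["contact_force"])
E
```

```text
[571.90118364 192.86879426 135.08502082] 27.700616877489974 [-0.96377613 -0.15838949  0.84302397]
```

View pics/w2.png

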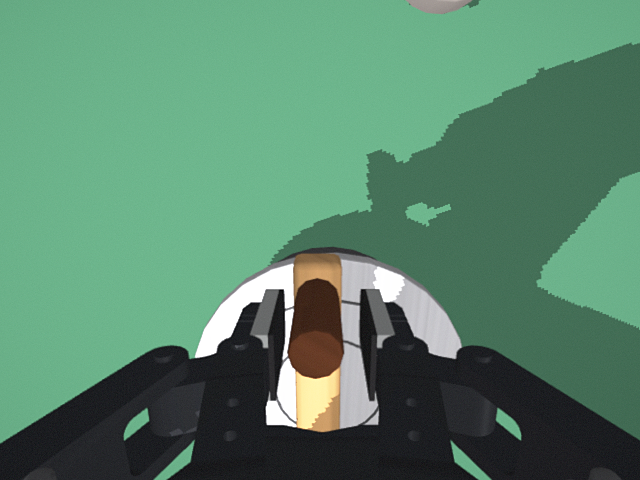

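The knob is centred between the pads at about (318,330). I'll close lightly to learn how the force depends on the commanded closure.

drive_tool --pt "0.58 0 0 0 0" --pt "0.58 0 0 0 0" --pt "0.58 0 0 0 0" --pt "0.58 0 0 0 0"

```text
clock: 3.0
position: [571.9, 192.8, 134.5]
ee_rot: [0.985, -0.174, 0.0, -0.0]
contact_force: [0.4, -0.2, 0.8]
gripper_width: 18.1
grasp_force: 0.8
```

drive_tool --pt "0.62 0 0 0 0" --pt "0.62 0 0 0 0" --pt "0.62 0 0 0 0"

```text
clock: 3.3
position: [571.9, 192.8, 134.6]
ee_rot: [0.985, -0.174, 0.0, -0.0]
contact_force: [0.2, 0.6, 1.9]
gripper_width: 17.0
grasp_force: 33.7
```

drive_tool --pt "0.66 0 0 0 0" --pt "0.66 0 0 0 0" --pt "0.66 0 0 0 0"

```text
clock: 3.6
position: [571.9, 192.8, 134.7]
ee_rot: [0.985, -0.174, 0.0, -0.0]
contact_force: [0.3, 0.8, 4.4]
gripper_width: 16.5
grasp_force: 58.4
```

drive_tool --pt "0.56 0 -11.5 0 -3" --pt "0.56 -2 -30.6 0 -8" --pt "0.56 -6.5 -53.2 0 -14" --pt "0.56 -13.3 -75.2 0 -20" --pt "0.56 -22.3 -96.4 0 -26" --pt "0.56 -33.4 -116.6 0 -32" --pt "0.56 -46.6 -135.4 0 -38" --pt "0.56 -61.7 -152.8 0 -44" --pt "0.56 -78.6 -168.5 0 -50" --pt "0.56 -97 -182.4 0 -56" --pt "0.56 -116.7 -194.2 0 -62" --pt "0.56 -130.5 -201 0 -66"

```text
clock: 4.8
position: [516.9, 426.9, 132.9]
ee_rot: [0.92, 0.392, -0.001, 0.0]
contact_force: [0.7, -0.6, 0.7]
gripper_width: 19.1
grasp_force: 0.4
```

drive_tool --pt "0.56 0 0 0 0" --pt "0.56 0 0 0 0" --pt "0.2 0 0 0 0" --pt "0.2 0 0 0 0" --pt "0.2 0 0 0 0" --pt "0.2 0 0 0 0"

```text
clock: 5.4
position: [518.4, 425.9, 134.3]
ee_rot: [0.921, 0.39, 0.0, -0.0]
contact_force: [0.6, 0.1, -0.3]
gripper_width: 33.7
grasp_force: 0.0
```

```bash
python3 - <<'E'
from h import *
s=arm.read_state(); print(s["position"],s["joints"].round(2)); p=s["position"]-np.array([365.5,270,0]); print(np.hypot(*p[:2]),np.degrees(np.arctan2(p[1],p[0])))
# board axis from pots: neck, jar ; then shift to above the bottle
print(np.degrees(np.arctan2(-143.8+222.6,595-497)))
for yl in (128.5,38.5,): print(shift((595,-142.5,300),yl=yl))
E
```

```text
[518.40052829 425.85070891 134.34805221] [ 0.93  0.54  0.   -0.   -1.04  1.44]
218.3300598173948 45.54745612077142
38.80212236656915
(array([-354.7,  450.6, -165.7]), np.float64(7.382722849695028), np.float64(-44.11727715030498))
(array([-354.7,  450.6, -165.7]), np.float64(-82.61727715030497), np.float64(-44.11727715030498))
```

drive_tool --pt "0.1 0 0 -40 0" --pt "0.1 0 0 -80 0" --pt "-0.3 -30 38 -120 2" --pt "-0.3 -60 76 -160 4" --pt "-0.3 -90 114 -166 7" --pt "-0.3 -120 152 -166 7" --pt "-0.3 -150 190 -166 7" --pt "-0.3 -180 228 -166 7" --pt "-0.3 -210 266 -166 7" --pt "-0.3 -240 304 -166 7" --pt "-0.3 -270 342 -166 7" --pt "-0.3 -300 380 -166 7"

```text
clock: 6.6
position: [581.0, -46.0, 300.8]
ee_rot: [0.943, 0.333, 0.0, 0.0]
contact_force: [1.5, 0.5, 0.6]
gripper_width: 55.3
grasp_force: 0.0
```

```bash
python3 - <<'E'
from h import *
print(arm.read_state()["position"],shift((595,-142.5,300),yl=128.5))
E
```

```text
[580.9924489  -46.00456411 300.77710387] (array([-49.7,  83.9,   0.8]), np.float64(0.43079338542855794), np.float64(-51.06920661457143))
```

drive_tool --pt "-0.3 -25 42 0 0" --pt "-0.3 -40 70 0 0" --pt "-0.3 -48 81 0 0" --pt "-0.3 -48 81 0 0" --pt "-0.3 -48 81 0 0"

```text
clock: 7.1
position: [594.6, -136.6, 300.3]
ee_rot: [0.943, 0.333, -0.0, -0.0]
contact_force: [0.7, 0.6, 0.4]
gripper_width: 55.4
grasp_force: 0.0
```

```bash
python3 - <<'E'
from h import *
s=arm.read_state(); im=arm.get_image("wrist"); cv2.imwrite("pics/w3.png",im)
print(s["position"],s["gripper_width"],R.from_quat(s["ee_rot"]).as_matrix().round(3).tolist(),s["contact_force"])
print(proj("wrist",(595,-142.5,185),s))
E
```

```text
[ 594.57041226 -136.58873273  300.2654108 ] 55.44773427105681 [[0.778, 0.628, -0.0], [0.628, -0.778, 0.0], [0.0, -0.0, -1.0]] [0.70102326 0.55043185 0.4364157 ]
[[329.49352814 236.00984434]]
```

View pics/w3.png

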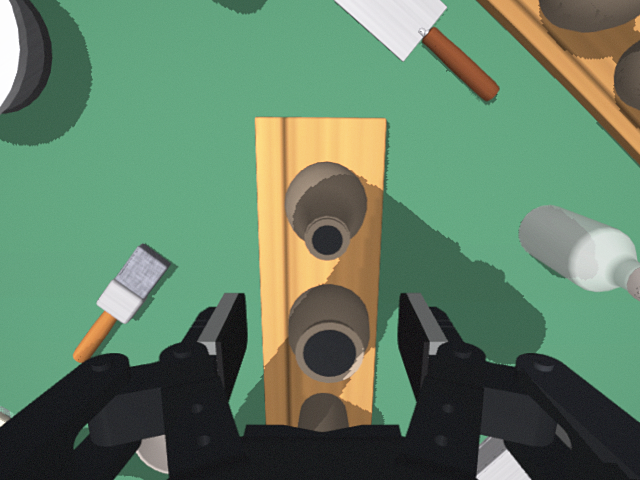

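The wrist view shows the bottle's mouth centred at (327,239) and the jar's mouth at (331,352). The path down to the neck is free.

```bash
python3 - <<'E'
from h import *
s=arm.read_state(); s["position"]=np.array([594.57,-136.59,300.27])
m=atz("wrist",(327,239),185,s);print(m, s["joints"].round(2)); print(shift((m[0],m[1],131)))
E
```

```text
[ 592.48850082 -142.52209595  185.        ] [ 0.04  0.32  0.09 -0.   -1.34  2.21]
(array([ -5.8,   3.7, 169.4]), None, np.float64(-51.01014104628552))
```

drive_tool --pt "-0.3 -3 2 20 0" --pt "-0.3 -5 4 55 0" --pt "-0.3 -5 4 85 0" --pt "-0.3 -5 4 110 0" --pt "-0.3 -5 4 130 0" --pt "-0.3 -5 4 148 0" --pt "-0.3 -5 4 162 0" --pt "-0.3 -5 4 169 0" --pt "0.0 -5 4 169 0" --pt "0.0 -5 4 169 0" --pt "0.0 -5 4 169 0"

```text
clock: 8.25
position: [594.1, -143.0, 132.5]
ee_rot: [0.943, 0.334, 0.001, 0.0]
contact_force: [-0.8, -0.5, -0.5]
gripper_width: 42.6
grasp_force: 0.0
```

```bash
python3 - <<'E'
from h import *
s=arm.read_state(); im=arm.get_image("wrist"); cv2.imwrite("pics/w4.png",im)
print(s["position"],s["gripper_width"],s["contact_force"],s["grasp_force"])
E
```

```text
[ 594.10331156 -142.98430754  132.51227713] 42.61474259268006 [-0.77419727 -0.49668845 -0.51179574] 0.0
```

View pics/w4.png

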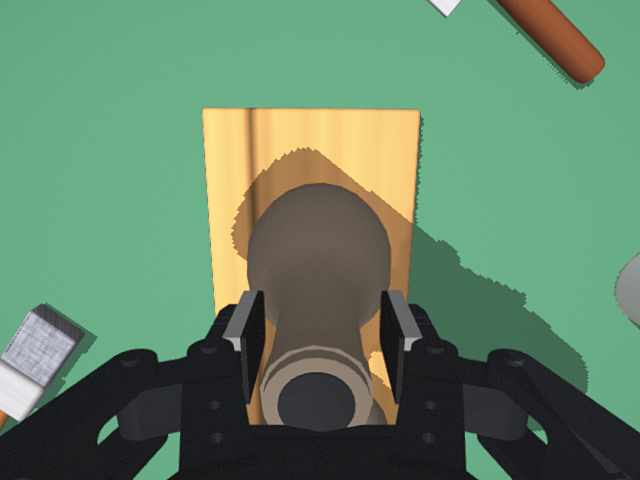

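The mouth centre is at column 316, against a finger mid-line at 322, so the bottle sits about 1.3 mm towards -y. I'll centre on it, then close slowly.

drive_tool --pt "0.0 0 -1.3 0 0" --pt "0.2 0 -1.3 0 0" --pt "0.28 0 -1.3 0 0" --pt "0.3 0 -1.3 0 0" --pt "0.32 0 -1.3 0 0" --pt "0.33 0 -1.3 0 0" --pt "0.34 0 -1.3 0 0" --pt "0.345 0 -1.3 0 0" --pt "0.35 0 -1.3 0 0" --pt "0.35 0 -1.3 0 0" --pt "0.35 0 -1.3 0 0"

```text
clock: 9.4
position: [592.5, -142.3, 131.3]
ee_rot: [0.943, 0.333, -0.0, 0.0]
contact_force: [-0.2, 0.2, -0.0]
gripper_width: 27.9
grasp_force: 15.5
```

drive_tool --pt "0.35 0 0 -1 0" --pt "0.35 0 0 -3 0" --pt "0.35 0 0 -6 0" --pt "0.35 0 0 -10 0" --pt "0.35 0 0 -14 0" --pt "0.35 0 0 -17 0" --pt "0.35 0 0 -18 0" --pt "0.35 0 0 -18 0"

```text
clock: 10.2
position: [592.7, -142.2, 149.6]
ee_rot: [0.943, 0.333, 0.0, 0.0]
contact_force: [0.5, 0.8, -3.1]
gripper_width: 28.2
grasp_force: 15.5
```

```bash
python3 - <<'E'
from h import *
s=arm.read_state(); im=arm.get_image("wrist"); cv2.imwrite("pics/w5.png",im)
print(s["position"],s["gripper_width"],s["contact_force"],s["grasp_force"],s["wrist_torque"])
E
```

```text
[ 592.65073503 -142.24620694  149.6147392 ] 28.223982428782925 [ 0.51429264  0.79139216 -3.12325452] 15.46874463558197 [-0.00495792  0.0178093   0.01493824]
```

View pics/w5.png

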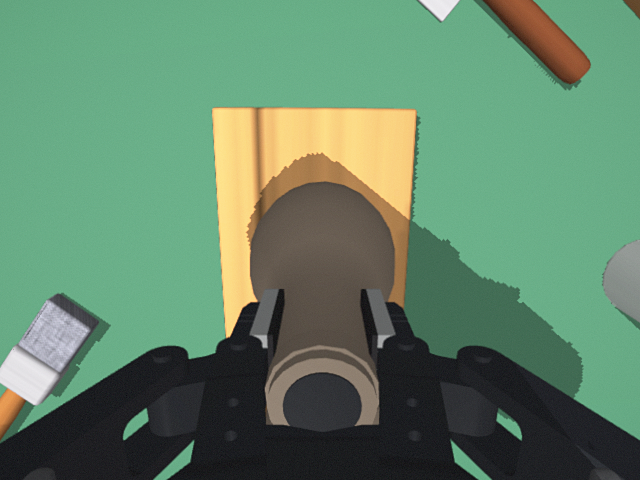

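The bottle hangs upright in the pads at about (322,400) and reads 3.1 N. There is no slip.

drive_tool --pt "0.35 0 0 -5 0" --pt "0.35 0 0 -14 0" --pt "0.35 0 0 -26 0" --pt "0.35 0 0 -40 0" --pt "0.35 1.5 -3.5 -55 0" --pt "0.35 5 -10 -69 0" --pt "0.35 11 -24 -81 0" --pt "0.35 18 -41 -89 0" --pt "0.35 26 -60 -95 0" --pt "0.35 35 -79 -99 0" --pt "0.35 43 -98 -100 0" --pt "0.35 52 -119 -100 0"

```text
clock: 11.45
position: [557.6, -15.4, 250.3]
ee_rot: [0.943, 0.333, 0.001, -0.0]
contact_force: [-0.0, 0.4, -3.5]
gripper_width: 27.8
grasp_force: 15.5
```

drive_tool --pt "0.35 8.8 -20 0 0" --pt "0.35 17.5 -40 0 0" --pt "0.35 26.3 -60 0 0" --pt "0.35 35 -80 0 0" --pt "0.35 43.8 -100 0 0" --pt "0.35 52.5 -120 0 0" --pt "0.35 61.3 -140 0 0" --pt "0.35 70 -160 0 0" --pt "0.35 78 -178 0 0" --pt "0.35 84 -192 0 0" --pt "0.35 88 -201 0 0" --pt "0.35 90 -206 0 0"

```text
clock: 12.65
position: [498.3, 200.7, 249.5]
ee_rot: [0.943, 0.334, 0.0, -0.0]
contact_force: [0.2, 0.1, -3.5]
gripper_width: 28.1
grasp_force: 15.5
```

drive_tool --pt "0.35 0 0 0 0" --pt "0.35 0 0 0 0" --pt "0.35 0 0 0 0"

```text
clock: 12.95
position: [498.8, 199.2, 249.3]
ee_rot: [0.943, 0.333, -0.0, 0.0]
contact_force: [-1.1, 0.2, -2.6]
gripper_width: 28.1
grasp_force: 15.5
```

```bash
python3 - <<'E'
from h import *
np.set_printoptions(precision=1,suppress=True)
s=arm.read_state(); im=arm.get_image("wrist"); cv2.imwrite("pics/w6.png",im)
for n in("scene","top"): cv2.imwrite(f"pics/{n}6.png",arm.get_image(n))
print(s["position"],s["gripper_width"],s["contact_force"],s["grasp_force"],s["joints"])
s5=dict(position=np.array([592.65,-142.25,149.6]),ee_rot=s["ee_rot"])
m=atz("wrist",(322,401),203.3,s5)-s5["position"];print("mouth offset",m)
for a in np.arange(0,360,60): print(proj("wrist",(495+80*np.cos(np.radians(a)),216.3+80*np.sin(np.radians(a)),70),s).ravel(),end="")
print(proj("wrist",(495,216.3,70),s)); print(shift((495,216.3,200)))
E
```

```text
[498.8 199.2 249.3] 28.089875242460042 [-1.1  0.2 -2.6] 15.549112558364868 [ 0.7  0.2 -0.2  0.  -1.2  1.6]
mouth offset [ 1.   0.7 53.7]
[368.1 117.7][261.3 100.5][199.9 184.6][241.9 274.7][337.6 288.6][401.8 215.5][[301.7 200.1]]
(array([  7.6, -15.7,  49.3]), None, np.float64(-51.11436420001515))
```

View pics/w6.png

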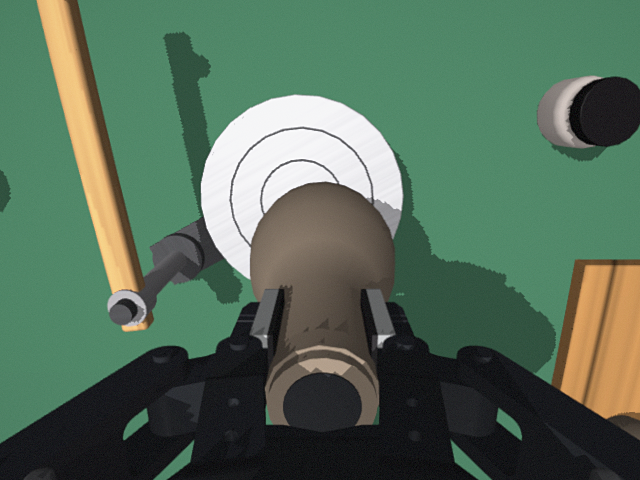

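The bar is well clear on the left, and the wheel disc spans columns 201 to 403 with its top at row 95. That matches the prediction, so I'm going down over the centre.

drive_tool --pt "0.35 2 -4 3 0" --pt "0.35 4 -10 10 0" --pt "0.35 6 -14 20 0" --pt "0.35 6.6 -15.9 32 0" --pt "0.35 6.6 -15.9 44 0" --pt "0.35 6.6 -15.9 53 0" --pt "0.35 6.6 -15.9 59 0" --pt "0.35 6.6 -15.9 62 0" --pt "0.35 6.6 -15.9 64 0" --pt "0.35 6.6 -15.9 64 0" --pt "0.35 6.6 -15.9 64 0"

```text
clock: 14.2
position: [494.2, 216.4, 185.8]
ee_rot: [0.943, 0.333, 0.0, -0.0]
contact_force: [-0.1, 0.3, -2.9]
gripper_width: 27.8
grasp_force: 15.5
```

```bash
python3 - <<'E'
from h import *
s=arm.read_state(); print(s["position"],s["contact_force"])
p=s["position"]; st=dict(position=p,ee_rot=s["ee_rot"])
im=arm.get_image("wrist"); cv2.imwrite("pics/w7.png",im)
# fit rim: white pixels in ROI, compare with predicted disc outline
a=np.radians(np.arange(0,360,10)); pr=proj("wrist",np.c_[495+80*np.cos(a),216.3+80*np.sin(a),np.full(36,70.)],st)
g=cv2.cvtColor(im,cv2.COLOR_BGR2HSV); c=proj("wrist",(495,216.3,70),st)[0]; print(c)
W=(g[...,1]<45)&(g[...,2]>120)
for q in pr:
    d=(q-c)/np.linalg.norm(q-c); v=[]
    for t in np.arange(-14,14): 
        x,y=np.round(q+d*t).astype(int)
        v.append(0<=x<640 and 0<=y<480 and W[y,x])
    v=np.array(v); 
    if v[:8].all() and not v[-4:].any(): print(q.round(),d.round(2),v.sum()-14)
E
```

```text
[494.1879472  216.40293415 185.75465623] [-0.10505901  0.30682653 -2.90058396]
[322.73971483 230.02321521]
[406. 130.] [ 0.64 -0.77] -2
[388. 117.] [ 0.5  -0.87] -2
[366. 107.] [ 0.33 -0.94] -1
[344. 101.] [ 0.16 -0.99] -1
[320.  99.] [-0.02 -1.  ] -1
[297. 102.] [-0.2  -0.98] -1
[274. 109.] [-0.37 -0.93] -2
[254. 119.] [-0.53 -0.85] -1
[236. 133.] [-0.67 -0.74] -1
[221. 150.] [-0.79 -0.62] 0
[209. 170.] [-0.88 -0.47] -1
[202. 190.] [-0.95 -0.31] 0
[198. 211.] [-0.99 -0.15] 0
[198. 232.] [-1.    0.02] -1
[202. 253.] [-0.98  0.19] -1
[210. 272.] [-0.94  0.35] 0
[220. 290.] [-0.86  0.5 ] 0
[234. 305.] [-0.76  0.64] 1
[415. 302.] [0.79 0.62] -2
[428. 286.] [0.88 0.47] -2
[437. 268.] [0.95 0.31] -2
[444. 248.] [0.99 0.15] -1
[447. 228.] [ 1.   -0.02] -1
[447. 207.] [ 0.98 -0.19] -2
[442. 185.] [ 0.94 -0.35] -3
[434. 165.] [ 0.86 -0.5 ] -2
[422. 147.] [ 0.76 -0.64] -1
```

drive_tool --pt "0.35 0 0 1.2 0" --pt "0.35 0 0 2.2 0" --pt "0.35 0 0 3 0" --pt "0.35 0 0 3.5 0" --pt "0.35 0 0 4 0" --pt "0.35 0 0 4 0" --pt "0.35 0 0 4 0"

```text
clock: 14.95
position: [493.9, 216.3, 181.3]
ee_rot: [0.943, 0.333, 0.0, 0.0]
contact_force: [0.1, -0.3, -1.9]
gripper_width: 28.2
grasp_force: 15.6
```

drive_tool --pt "0.35 0 0 0.3 0" --pt "0.35 0 0 0.6 0" --pt "0.35 0 0 0.6 0"

```text
clock: 15.25
position: [494.1, 216.4, 181.3]
ee_rot: [0.943, 0.333, 0.0, -0.0]
contact_force: [-1.1, -0.0, 0.9]
gripper_width: 28.2
grasp_force: 15.9
```

Fz has gone from -2.9 to +0.9 N, so the bottle is touching the wheel. One more slight nudge, then a slow release.

drive_tool --pt "0.35 0 0 0.3 0" --pt "0.35 0 0 0.3 0" --pt "0.345 0 0 0.3 0" --pt "0.34 0 0 0.3 0" --pt "0.33 0 0 0.3 0" --pt "0.31 0 0 0.3 0" --pt "0.27 0 0 0.3 0" --pt "0.2 0 0 0.3 0" --pt "0.1 0 0 0.3 0" --pt "-0.1 0 0 0.3 0" --pt "-0.3 0 0 0.3 0" --pt "-0.3 0 0 0.3 0"

```text
clock: 16.45
position: [493.9, 216.3, 180.4]
ee_rot: [0.943, 0.333, 0.0, -0.0]
contact_force: [0.7, -0.3, -0.3]
gripper_width: 55.5
grasp_force: 0.0
```

drive_tool --pt "-0.3 0 0 -8 0" --pt "-0.3 0 0 -25 0" --pt "-0.3 0 0 -50 0" --pt "-0.3 0 0 -80 0" --pt "-0.3 0 0 -110 0" --pt "-0.3 0 0 -130 0" --pt "-0.3 0 0 -130 0" --pt "-0.3 0 0 -130 0"

```text
clock: 17.25
position: [493.6, 216.3, 310.6]
ee_rot: [0.943, 0.333, 0.0, -0.0]
contact_force: [-0.6, -1.3, -1.3]
gripper_width: 55.7
grasp_force: 0.0
```

```bash
python3 - <<'E'
from h import *
np.set_printoptions(precision=1,suppress=True)
s=arm.read_state(); im=arm.get_image("wrist"); cv2.imwrite("pics/w8.png",im)
print(s["position"],s["contact_force"])
print("mouth pred",proj("wrist",[(495,216.3,235),(365.5,270,130),(518,426,165)],s))
print(shift((518.4,425.9,300),yl=-44.1),s["joints"])
E
```

```text
[493.6 216.3 310.6] [-0.6 -1.3 -1.3]
mouth pred [[323.5 247.9]
 [176.3 286.9]
 [ 88.2 -11.2]]
(array([ 151.4, -147.5,    9.5]), np.float64(-6.96962103724681), np.float64(-51.06962103724682)) [ 0.7  0.2 -0.1 -0.  -1.3  1.5]
```

View pics/w8.png

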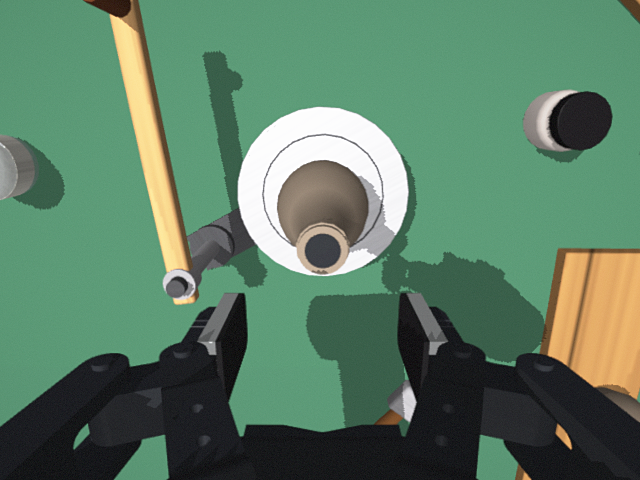

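The bottle stands upright and centred, with its mouth at (323,249), inside the rings. The pivot is at (178,284). Back to the knob.

drive_tool --pt "0 25 -24 0 -1" --pt "0 60 -58 0 -3" --pt "0 95 -93 0 -5" --pt "0 130 -127 20 -7" --pt "0 148 -144 60 -7" --pt "0 151 -147.5 90 -7" --pt "0 151 -147.5 110 -7" --pt "0 151 -147.5 120 -7" --pt "0 151 -147.5 120 -7"

```text
clock: 18.2
position: [517.9, 425.0, 187.7]
ee_rot: [0.921, 0.39, -0.002, 0.001]
contact_force: [-0.4, 0.4, 0.6]
gripper_width: 42.6
grasp_force: 0.0
```

```bash
python3 - <<'E'
from h import *
from scipy.optimize import least_squares
np.set_printoptions(precision=1,suppress=True)
s=arm.read_state(); cv2.imwrite("pics/w9.png",arm.get_image("wrist"))
cv2.imwrite("pics/scene9.png",arm.get_image("scene"))
print(s["position"],s["gripper_width"])
q=lambda a,p:dict(position=np.array(p),ee_rot=a)
L=[ray("wrist",(342,351),q([.988853513,-.148890541,-.00053,.00023],[489.75,249.94,300.72])),
   ray("wrist",(178,284),q([.943,.333,0,0],[493.6,216.3,310.6])),ray("top",(181,311)),ray("scene",(375,105))]
r=least_squares(lambda X:np.concatenate([np.cross(X-o,d/np.linalg.norm(d)) for o,d in L]),[366,270,130]);P=r.x;print("pivot",P,r.fun.reshape(-1,3))
w=np.array([495,216.3]);v=w-P[:2];b=np.arctan2(v[1],v[0]);print(np.hypot(*v),np.degrees(b))
for K in (s["position"],):
    u=K[:2]-P[:2];print(np.hypot(*u),"rest",np.arctan2(u[1],u[0])-b)
print(shift((518.4,425.9,134),yl=-44.1))
E
```

```text
[517.9 425.  187.7] 42.638126456772895
pivot [363.5 271.  123.3] [[-0.8 -1.6  0.3]
 [-0.4 -1.2  0.2]
 [ 0.4  1.5  0.4]
 [ 1.5  1.3  0. ]]
142.43339962710112 -22.5775893327454
218.03586986413475 rest 1.1781007127645016
(array([-0.6, -0.5, 57.2]), np.float64(0.034276995707330116), np.float64(-44.06572300429268))
```

View pics/w9.png

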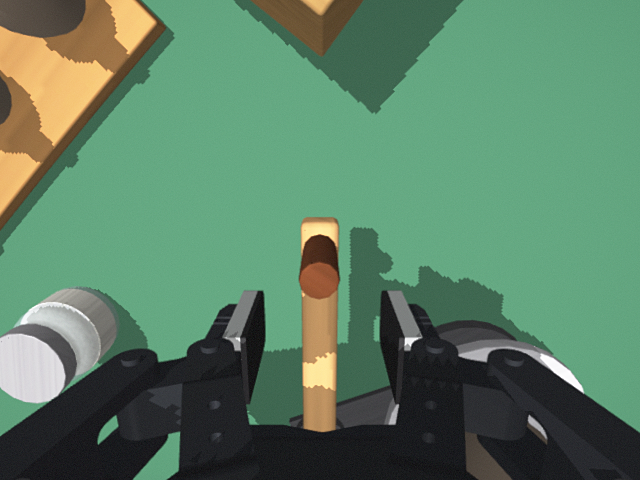

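The knob is centred at (319,285) between the open fingers. I'll go down, cage it, and swing back by about 34°.

drive_tool --pt "0 0 0 15 0" --pt "0 0 0 35 0" --pt "0 0 0 50 0" --pt "0 0 0 54 0" --pt "0.3 0 0 54 0" --pt "0.5 0 0 54 0" --pt "0.56 0 0 54 0" --pt "0.56 0 0 54 0" --pt "0.56 0 0 54 0"

```text
clock: 19.2
position: [518.8, 426.1, 137.0]
ee_rot: [0.921, 0.39, 0.0, -0.0]
contact_force: [-0.3, 0.5, -1.0]
gripper_width: 18.7
grasp_force: 0.1
```

drive_tool --pt "0.56 0 11.4 0 3" --pt "0.56 -1.6 26.6 0 7" --pt "0.56 -4.8 45.3 0 12" --pt "0.56 -9.5 63.7 0 17" --pt "0.56 -15.9 81.7 0 22" --pt "0.56 -22.1 95.6 0 26" --pt "0.56 -28.3 107.3 0 29.5" --pt "0.56 -33.1 115.5 0 32" --pt "0.56 -36.2 120.3 0 33.5" --pt "0.56 -38.1 123.2 0 34.4" --pt "0.56 -38.1 123.2 0 34.4" --pt "0.56 -38.1 123.2 0 34.4"

```text
clock: 20.4
position: [580.7, 313.1, 136.5]
ee_rot: [0.995, 0.101, 0.0, 0.0]
contact_force: [-0.3, -0.6, -0.6]
gripper_width: 18.4
grasp_force: 0.3
```

```bash
python3 - <<'E'
from h import *
s=arm.read_state(); u=s["position"]-np.array([365.6,270.1,0]); print(s["position"],np.hypot(u[0],u[1]),"rest",np.arctan2(u[1],u[0])+np.radians(22.6))
E
```

```text
[580.7222631  313.05281959 136.48702669] 219.36848632287143 rest 0.5915197700147601
```

drive_tool --pt "0.5 0 0 0 0" --pt "0.35 0 0 0 0" --pt "0.2 0 0 0 0" --pt "0.2 0 0 0 0" --pt "0.2 0 0 -15 0" --pt "0.2 0 0 -45 0" --pt "0.2 0 0 -90 0" --pt "0.2 0 0 -135 0" --pt "0.2 0 0 -180 0" --pt "0.2 0 0 -200 0" --pt "0.2 0 0 -200 0" --pt "0.2 0 0 -200 0"

```text
clock: 21.6
position: [580.3, 312.9, 336.2]
ee_rot: [0.995, 0.101, -0.0, -0.0]
contact_force: [-0.2, -0.1, -1.1]
gripper_width: 33.9
grasp_force: 0.0
```

```bash
python3 - <<'E'
from h import *
s=arm.read_state(); im=arm.get_image("wrist"); t=arm.get_image("top")
a=im[:, :]; b=cv2.resize(t[150:350,100:400],(480,320)); b=cv2.copyMakeBorder(b,0,160,0,0,cv2.BORDER_CONSTANT)
o=cv2.resize(np.hstack([a,b]),(800,343)); cv2.imwrite("pics/w10.png",o)
print(s["position"],s["contact_force"]); print(proj("wrist",[(495,216.3,235),(580.7,313,165)],s)*800/1120)
E
```

```text
[580.32910961 312.94140135 336.21715083] [-0.20450504 -0.09132215 -1.1094948 ]
[[311.22883937 273.17349599]
 [229.80565175 151.22154869]]
```

View pics/w10.png

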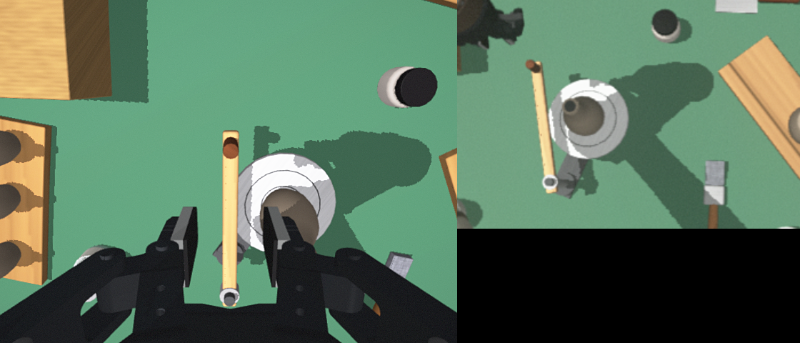

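The knob is at (231,149), where it was predicted. The bar lies just beside the upright, centred bottle and the gripper is well clear, so I'm handing in.

```bash
python3 -c "
from bench import arm
print(arm.job_done())"
```

```text
the job is handed in; nothing more can be done
None
```

The job is handed in at about 22 s: the bottle stands upright within about 1–2 mm of the wheel's centre, gripped at about 15.5 N per finger, and the hand rest is back at about 0.59 rad, which puts the bar's edge roughly 30 mm from the belly; the jar and beaker were not touched.

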